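Check the spacer bars on the height gauge

TASK

Pry the lid of the spacer-bar case open with the putty knife, then check every bar that is in the case on the bench height gauge, from the thinnest to the thickest: lay it flat on the gauge's base under the foot, let go of it, and press the knob lightly until the foot bears on the bar and shows its thickness. Put the bars back flat in the case, lengthwise as they were, shut the lid fully, leave the gauge foot up and the knife lying on the bench, and do not disturb the glue, the carton or the clamp.

Things in the scene. Friction and masses are not known exactly. Their poses are not given: they have to be found in the camera images.
- case: low open plywood box (the case), fixed to the bench, 220 mm along its x, 304 mm along its y, 50 mm high; walls 10 mm thick, inner floor 8 mm above the bench, so inside 200 x 284 mm. Origin: centre of its underside. Its x axis points from the notched front wall to the hinge wall.
- notch (a point): pry notch: middle of the slot in the top rim of the case's front wall, on its outer face, 45.5 mm above the bench. The slot is 80 mm wide (along case y), 9 mm high (41 to 50 mm above the bench), goes through the 10 mm wall and is closed above by the lid's underside. A blade is pushed in along case +x, then raised.
- lid (a joint): case lid angle in rad: 0 shut, opens upward to 1.83. Stiff hinge (0.32 N m friction): stays where it is left, about 2.5 N at the edge raises it. Flat board 220 x 304 x 8 mm, 0.22 kg, flush with the case all round, no handle; free edge above the notch. Opened past about 1.6 it leans back, clear of the case.
- lid_hinge (a point): point on the lid's hinge line (middle, level with the lid's underside, 50 mm above the bench); turns with the lid. The hinge line runs along case y, at case x = +110 mm.
- lid_edge (a point): middle of the lower edge of the lid's free side, 220 mm from the hinge; moves with the lid.
- knife_grip (a point): grip point of a stiff putty knife 220 mm long, 0.13 kg: dark wooden handle 108 x 24 mm, 30 mm high, and a steel blade 2.4 mm thick, 46 mm wide, at half the handle's height. Point on the handle, half-way up (15 mm above the bench as it lies), 30 mm behind its blade end; x points towards the blade's tip, z up.
- knife_tip (a point): middle of the knife blade's front edge, 140 mm ahead of knife_grip along its x, at the blade's half thickness.
- gauge: bench height gauge, fixed: green base plate 280 mm along its y, from -60 to +90 mm along its x, top 20 mm above the bench. Column (radius 12 mm, 215 mm high) at x = +66, y = 0; its arm, 26 mm wide, and the spindle barrel (radius 14 mm) overhang the plate, 128 to 188 mm above the bench. Origin: on the bench, straight under the spindle.
- anvil (a point): point on top of the gauge's base plate straight under the foot. A bar is slid in under the foot lengthwise from either side along gauge y, the hand staying 70 mm or more beside the arm; the foot may bear on any part of the bar.
- gauge_foot (a joint): travel of the sprung spindle in m: 0 up (the spring holds it there), to 0.056 as its knob is pressed. The foot (disc, radius 11 mm) is 60 mm above the base plate at 0, so on a bar of thickness t the travel reads 60 mm - t. The spring needs about 1.6 N at first, 4 N at 45 mm, and lifts it again when let go; over 40 N on a bar is too hard.
- foot_face (a point): centre of the underside of the gauge foot, 60 mm above the base plate when up; moves down with the spindle, its z up.
- knob_top (a point): centre of the top face of the spindle's black press knob (radius 18 mm, 14 mm thick), 254 mm above the bench when up; moves down with the spindle. It is pressed straight down.
- bar16_mid (a point): centre (half-way up) of the yellow plastic spacer bar: 180 mm along its x, 36 mm along its y, 16 mm thick (z), 92 g or so, thin black band near each end. It starts flat in the case, its x along the case's x, bars 64 mm apart. It may be absent today.
- bar22_mid (a point): centre (half-way up) of the red plastic spacer bar: 180 mm along its x, 36 mm along its y, 22 mm thick (z), 127 g or so, thin black band near each end. It starts flat in the case, its x along the case's x, bars 64 mm apart. It may be absent today.
- bar28_mid (a point): centre (half-way up) of the green plastic spacer bar: 180 mm along its x, 36 mm along its y, 28 mm thick (z), 162 g or so, thin black band near each end. It starts flat in the case, its x along the case's x, bars 64 mm apart. It may be absent today.
- bar34_mid (a point): centre (half-way up) of the blue plastic spacer bar: 180 mm along its x, 36 mm along its y, 34 mm thick (z), 197 g or so, thin black band near each end. It starts flat in the case, its x along the case's x, bars 64 mm apart. It may be absent today.
- glue: Bystander, leave alone: yellow glue bottle, 60 mm diameter, 170 mm tall, standing; origin under its centre.
- brads: Bystander, leave alone: small carton of brads, 65 x 115 x 45 mm, origin under its centre.
- clamp: Bystander, leave alone: F-clamp lying on the bench, 280 mm long, 110 mm wide, 24 mm high; origin under its steel bar's middle.
Not all that is in view belongs to the job. Of the things that look like the part that bears knife_grip, the larger one is meant.

How it is judged:
By the outcome, as a careful person would: the job done as asked, in the order asked, and still so for the second after the job is handed in, with the robot touching nothing.
Of bar16, bar22, bar28, bar34 only 2 to 3 are there at a start; the rules pass over those that are not, and their reading is None.
At some moment in a run one of knife may be knocked a few centimetres aside while the robot is not near it.
Once in a run the grip may slacken for a moment while it holds something.
It also fails if it takes over 210 s, if anything falls off the work surface, if the arm or the gripper's body presses on something with over 40 N, if the wrist force passes 120 N, or if a joint passes its speed limit or range.

ROBOT

A 7-joint arm with a two-finger parallel gripper is mounted at the origin on the work surface. World frame = base frame: x ahead of the robot, y to its left, z up, the work surface at z = 0. Lengths are in m, angles in rad, forces in N, time in s.
With the tool pointing down it reaches from about 0.4 to 0.875 m from the base axis. Payload 19.3 kg.
Tool frame: the origin (TCP) lies at the very end of the fingers, on their centre line; the grasp point (between the pads) lies 19 mm behind it; z points along the fingers, y is the line along which they close (so a half turn about z gives the same grasp; the last joint's range is limited). The gripper opens to 85 mm and grips with 20 to 120 N. Pads are 22 mm wide; open, the fingers measure 114 mm over their backs; the gripper's body (76 mm by 85 mm) begins 54 mm behind the grasp point. The pads swing forward as they close: fully open they stand 13 mm farther back than shut.
Start: joints at [-1.313, 0.521, -0.036, 1.599, 0.021, 1.021, -0.113], TCP at [0.201, 0.592, 0.231] pointing down, gripper open.
Joint ranges: [-2.91, 2.91], [-0.3, 2.13], [-1.5, 1.42], [0.17, 2.43], [-1.26, 4.41], [0.16, 1.93], [-2.52, 2.52]. Speed limits (rad/s): [1.89, 1.89, 2.39, 2.39, 3.01, 3.01, 3.01].

INTERFACE

Orientations are given as [roll, pitch, yaw] about the fixed x, y, z axes, in that order (R = Rz(yaw) Ry(pitch) Rx(roll)).
In Python, from workcell import bot gives the robot as it stands.
- The arm moves only by the tool jog_arm, never from a script. Its argument "motion" is a list of rows, each a list of 5 numbers: the shift along the tool's x, y, z scaled (see below), then the turn about the tool's z scaled (see below), then the opening, from 0 (shut) to 1 (fully open). A call has 1 to 12 rows; each row shifts and turns the commanded pose from where the row before left it, along the tool's axes as they then stand; what a row does not reach is not made up. The controller multiplies each number of a shift by 30 mm and each number of a turn by 0.08 rad. A row lasts 1/10 s, in which the tool goes at most 50 mm and 8.59 degrees, less where a joint would pass 70% of its speed; a pose out of reach is approached as far as the arm can. A call with a number of a shift or a turn outside -1 to 1 is refused whole. A call with a gripper value outside its range is refused whole. The fingers move at their own pace and stop on an object; "newtons" is the grip in N (left out, the last holds). Time passes only in rows, so rows that do not move let the fingers close. It gives the time, the measured TCP pose, the force, the opening and the grip force at its end, in the units of the state.
- bot.observe(): the state, without advancing time (a new reading comes with each control period).
- bot.grab_frame(name): name is "scene" or "top" or "wrist"; returns a dict with "pixels" (480x640x3 uint8, red, green, blue), "fovy" (degrees; the focal length in pixels is half the picture's height over the tangent of half this angle, whatever the lens; pixels are square), "cx", "cy" (the principal point, pixels), "rvec" (rotation vector, rad) and "tvec" (3), from world to camera coordinates, as OpenCV has them; the wrist camera has in their place "mount" (4x4, takes a point from camera to tool coordinates, whose origin is the TCP and whose axes are the flange's). Camera axes: x right, y down, z forward; pixel columns grow to the right and rows downward; lengths in m; the calibration is good to about 2 mm. A picture is of the moment at which its call begins: read the wrist's pose just before it. There is no depth.
- bot.job_done(): hands the job in; it is judged then, once.
The state is a dict: "clock": time; "qpos": joint angles; "qd": joint speeds; "joint_efforts": joint torques, N m; "position": TCP position; "tool_rot": TCP orientation; "force": force on the tool from outside, world axes, zero at the start; "moment": the same for the moment, N m; "grip_width": finger opening in m; "finger_force": force on a finger pad.
Only numpy, scipy, OpenCV 4.12 (cv2) and the standard library are available. Lean on these libraries where they do the work, as an engineer would, in place of code of your own. Each camera call takes 0.05 s, during which the arm holds its last target. There are 200 camera calls.

## Working session

There is one attempt and no reset: what is moved stays moved. The work goes in short steps, Python scripts to look and compute and a tool call to move; the robot and the scene stay as the last step left them, time stands still between calls to the robot, and variables do not carry over. Pictures are saved under pics/ and viewed, at most 14 in all, crops included, and the job is handed in when it is done.

Besides the shell and the picture viewer there is one more tool, called after "Emit:" as name(argument=value, ...), one argument or row to a line, values as JSON. jog_arm: Moves the arm, as the interface text tells. Shifts and turns lie within -1 to 1; 1 stands for 30 mm of shift or 0.08 rad of turn. Its arguments: {"type":"object","properties":{"motion":{"type":"array","items":{"type":"array","items":{"type":"number"}}},"newtons":{"type":"number"}},"required":["motion"]}

```bash
ls; mkdir -p pics; cat > h.py <<'E'
import numpy as np, cv2
from workcell import bot
from scipy.spatial.transform import Rotation as R
def cam(n):
    s=bot.observe(); f=bot.grab_frame(n); h=f["pixels"].shape[0]
    fl=h/2/np.tan(np.radians(f["fovy"])/2); K=np.array([[fl,0,f["cx"]],[0,fl,f["cy"]],[0,0,1]])
    if n=="wrist":
        T=np.eye(4); T[:3,:3]=R.from_euler("xyz",s["tool_rot"]).as_matrix(); T[:3,3]=s["position"]
        T=T@np.array(f["mount"])
    else:
        T=np.eye(4); T[:3,:3]=cv2.Rodrigues(np.array(f["rvec"],float))[0]; T[:3,3]=np.ravel(f["tvec"]); T=np.linalg.inv(T)
    return f["pixels"],K,T
def save(px,name,crop=None,k=1):
    if crop: px=px[crop[1]:crop[3],crop[0]:crop[2]]
    cv2.imwrite("pics/"+name,cv2.cvtColor(cv2.resize(px,None,fx=k,fy=k,interpolation=cv2.INTER_CUBIC),cv2.COLOR_RGB2BGR))
def ray(K,T,u,v,z):
    d=T[:3,:3]@np.linalg.solve(K,[u,v,1]); o=T[:3,3]; return o+d*(z-o[2])/d[2]
def proj(K,T,p):
    q=K@(T[:3,:3].T@(np.array(p)-T[:3,3])); return q[:2]/q[2]
E
python3 - <<'E'
from h import *
import pickle
print(bot.observe())
for n in("top","scene"):
    c=cam(n); pickle.dump(c,open(n+".pkl","wb")); save(c[0],n+".png"); print(n,c[1][0],c[2][:3].round(3))
E
```

```text
pics
{'clock': 0.0, 'qpos': array([-1.31316161,  0.52199545, -0.03632088,  1.6000085 ,  0.02118265,
        1.02107386, -0.11283058]), 'qd': array([ 5.86892210e-05,  1.80855795e-03,  6.38450454e-04, -3.00515525e-03,
        3.48091817e-04, -1.91134741e-04, -6.05220325e-04]), 'joint_efforts': array([ 8.18049466e-04, -9.27091455e+01,  1.98040433e+00, -3.69908702e+01,
        1.78784964e-02,  8.38664419e-03, -8.90719707e-05]), 'position': array([0.20117289, 0.5913886 , 0.23073719]), 'tool_rot': array([-3.14049381e+00,  6.63957845e-05,  2.81370270e+00]), 'force': array([-0.50688338,  0.45059256, -0.42093229]), 'moment': array([ 0.01869332, -0.02818567, -0.03659591]), 'finger_force': 0.0, 'grip_width': 0.08534602003731243}
top [551.74488729   0.         324.49077229] [[ 0.004 -0.986  0.166  0.282]
 [-1.    -0.003  0.006  0.012]
 [-0.005 -0.166 -0.986  1.458]]
scene [483.57775591   0.         317.27985282] [[ 5.170e-01  6.600e-01 -5.450e-01  1.200e+00]
 [ 8.560e-01 -3.990e-01  3.290e-01 -3.790e-01]
 [-1.000e-03 -6.370e-01 -7.710e-01  1.149e+00]]
```

View pics/top.png

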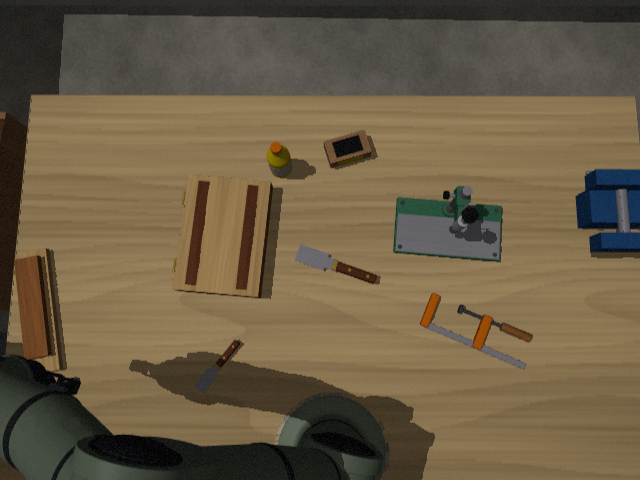

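View pics/scene.png

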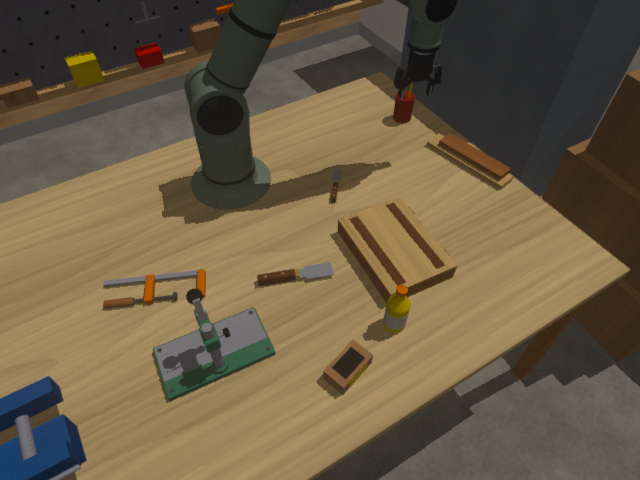

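Knife candidates: the large one at top (338,264), scene (295,274), and a small one at top (220,365), scene (336,185). The larger is meant. The case hinges are on the left in the top picture, with the notch side facing the knife. Close crop next.

```bash
python3 - <<'E'
from h import *
import pickle
c=pickle.load(open("top.pkl","rb"))
a=cv2.resize(c[0][165:315,160:400],(800,500),interpolation=cv2.INTER_CUBIC)
save(a,"c1.png")
a=cv2.resize(c[0][170:280,380:520],(763,600),interpolation=cv2.INTER_CUBIC)
save(a,"c2.png")
E
```

```text
(no output)
```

View pics/c1.png

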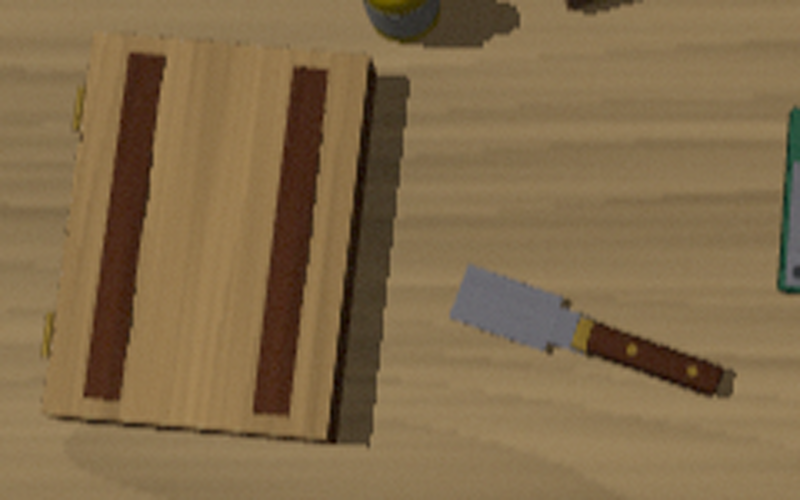

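View pics/c2.png

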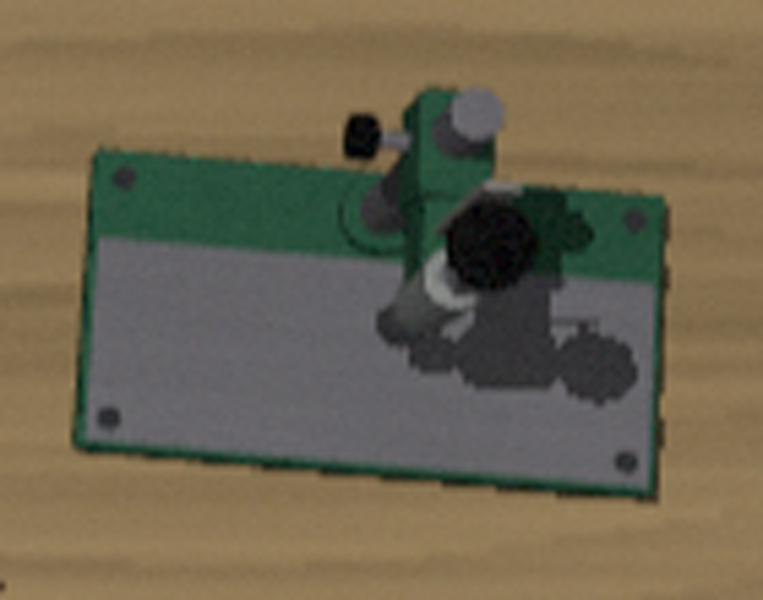

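The close crop confirms the large putty knife: blade front-edge middle at (459,292), tail at (733,382), with the tip towards the case's front. The gauge crop shows base corners (95,150), (665,198), (655,495), (77,447) and the knob at (490,243).

```bash
python3 - <<'E'
from h import *
import pickle,json
_,K,T=pickle.load(open("top.pkl","rb"))
P=lambda x,y,z,s,o: ray(K,T,(x+.5)/s+o[0]-.5,(y+.5)/s+o[1]-.5,z)
c=[P(x,y,.058,3.3333,(160,165)) for x,y in((94,33),(372,58),(333,441),(43,415))]
c=np.array(c)[:,:2]; n=np.linalg.norm
print("case",c.round(3).tolist(),n(c[0]-c[1]),n(c[1]-c[2]))
ctr=c.mean(0); ax=(c[0]-c[1])+(c[3]-c[2]); ay=(c[0]-c[3])+(c[1]-c[2])
print(ctr,np.arctan2(ax[1],ax[0]),np.arctan2(ay[1],ay[0]))
t=P(459,292,.015,3.3333,(160,165));e=P(733,383,.015,3.3333,(160,165));d=(t-e)[:2]
print("knife",t,e,n(d),np.arctan2(d[1],d[0]),"grip",t[:2]-d/n(d)*.14)
g=np.array([P(x,y,.02,5.4525,(380,170)) for x,y in((95,150),(665,198),(655,495),(77,447))])[:,:2]
gx=(g[0]-g[3])+(g[1]-g[2]); gy=(g[0]-g[1])+(g[3]-g[2])
print("gauge",n(g[0]-g[1]),n(g[0]-g[3]),np.arctan2(gx[1],gx[0]),np.arctan2(gy[1],gy[0]),"edge ctr",g.mean(0), g.mean(0)-gx/n(gx)*.015)
print("knob",P(490,243,.254,5.4525,(380,170)))
for nme,(u,v),z in(("glue",(278,147),.17),("brads",(349,147),.045)): print(nme,ray(K,T,u,v,z))
for u,v in((432,297),(424,325),(525,366)): print("clamp",ray(K,T,u,v,.012))
E
```

```text
case [[0.702, 0.381], [0.682, 0.161], [0.381, 0.184], [0.4, 0.406]] 0.2208894291718813 0.3018382150028134
[0.54162265 0.28296382] 1.4835095285238094 -0.08063956389957248
knife [0.50295745 0.0923437  0.015     ] [ 0.4313308  -0.12413206  0.015     ] 0.22801783655702754 1.2512589492464237 grip [ 0.45897961 -0.04056962]
gauge 0.2794003037311938 0.14811393972595926 -0.07880296008937675 1.488800010510681 edge ctr [ 0.5673283  -0.30652733] [ 0.55237485 -0.30534651]
knob [ 0.55367696 -0.30365397  0.254     ]
glue [0.73883872 0.13424344 0.17      ]
brads [ 0.78366057 -0.04395044  0.045     ]
clamp [ 0.3864362  -0.26079836  0.012     ]
clamp [ 0.31395391 -0.23806611  0.012     ]
clamp [ 0.21127857 -0.49346102  0.012     ]
```

Emit:
jog_arm(
  motion=[
    [0,0,0,1,1],
    [0,0,0,1,1],
    [0,0,0,1,1],
    [0,0,0,1,1],
    [0,0,0,1,1],
    [0,0,0,1,1],
    [0,0,0,1,1],
    [0,0,0,1,1],
    [0,0,0,1,1],
    [0,0,0,1,1],
  ],
)

```text
clock: 1.1
position: [0.2012, 0.5915, 0.231]
tool_rot: [-3.141, 0.001, 2.01]
force: [0.3, -0.1, -0.2]
grip_width: 0.0851
finger_force: 0.0
```

Emit:
jog_arm(
  motion=[
    [0,0,0,1,1],
    [0,0,0,1,1],
    [0,0,0,1,1],
    [0,0,0,1,1],
    [0,0,0,1,1],
    [0,0,0,1,1],
    [0,0,0,1,1],
    [0,0,0,1,1],
    [0,0,0,1,1],
    [0,0,0,0.53,1],
  ],
)

```text
clock: 2.1
position: [0.2011, 0.5915, 0.2309]
tool_rot: [3.141, 0.001, 1.248]
force: [0.2, 0.7, -0.4]
grip_width: 0.0858
finger_force: 0.0
```

Emit:
jog_arm(
  motion=[
    [-0.96,0.82,0,0,1],
    [-0.96,0.82,0,0,1],
    [-0.96,0.82,0,0,1],
    [-0.96,0.82,0,0,1],
    [-0.96,0.82,0,0,1],
    [-0.96,0.82,0,0,1],
    [-0.96,0.82,0,0,1],
    [-0.96,0.82,0,0,1],
    [-0.96,0.82,0,0,1],
  ],
)

```text
clock: 3.0
position: [0.3303, 0.2746, 0.2313]
tool_rot: [-3.141, -0.0, 1.252]
force: [1.1, -1.0, -0.1]
grip_width: 0.0855
finger_force: 0.0
```

Emit:
jog_arm(
  motion=[
    [-0.96,0.82,0,0,1],
    [-0.96,0.82,0,0,1],
    [-0.96,0.82,0,0,1],
    [-0.96,0.82,0,0,1],
    [-0.96,0.82,0,0,1],
    [-0.96,0.82,0,0,1],
    [-0.96,0.82,0,0,1],
    [-0.96,0.82,0,0,1],
    [-0.96,0.82,0,0,1],
    [0,0,0,0,1],
    [0,0,0,0,1],
  ],
)

```text
clock: 4.1
position: [0.4586, -0.0402, 0.231]
tool_rot: [-3.141, 0.0, 1.249]
force: [-0.3, -0.3, -0.2]
grip_width: 0.0855
finger_force: 0.0
```

```bash
python3 - <<'E'
from h import *
s=bot.observe(); print(s["clock"],s["position"],s["tool_rot"],s["force"])
p,K,T=cam("wrist"); save(p,"w1.png"); print(K[0],T[:3].round(3).tolist())
for g in((.459,-.0406,.03),(.503,.0923,.016)): print(proj(K,T,g))
E
```

```text
4.1 [ 0.45864315 -0.04017252  0.23104293] [-3.14105467e+00  4.75797758e-04  1.24944014e+00] [-0.33052417 -0.30890107 -0.15061043]
[407.99584146   0.         322.81256598] [[0.949, -0.299, -0.098, 0.483], [-0.314, -0.903, -0.293, 0.034], [-0.0, 0.309, -0.951, 0.373]]
[323.56081722 206.1966404 ]
[323.63578517  27.92963644]
```

View pics/w1.png

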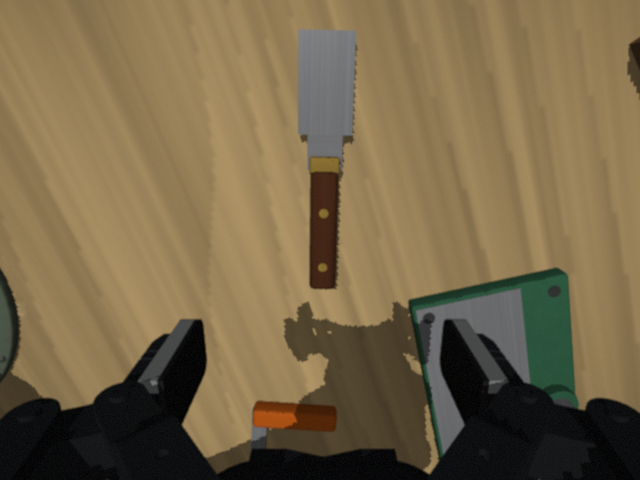

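The wrist view shows the knife undisturbed: tip middle at (327,30), ferrule start at (325,157), tail at (322,288).

```bash
cat >> h.py <<'E'
def delta(x,y,z=None,yaw=None,s=None):
    """units of move rows (30mm, .08rad) from measured pose to target; shift given after the turn"""
    s=bot.observe(); p=s["position"]; y0=s["tool_rot"][2]
    yaw=y0 if yaw is None else yaw; d=np.array([x,y,p[2] if z is None else z])-p
    c,sn=np.cos(yaw),np.sin(yaw)
    return np.round(np.array([d[0]*c+d[1]*sn, d[0]*sn-d[1]*c, -d[2]])/.03,2), round((y0-yaw)/.08,2)
E
python3 - <<'E'
from h import *
p,K,T=cam("wrist")
t=ray(K,T,327,30,.016);f=ray(K,T,325,157,.03);e=ray(K,T,322,288,.03)
d=(t-e)[:2];u=d/np.linalg.norm(d);print(t,f,e,np.linalg.norm(d),np.linalg.norm((f-e)[:2]),np.arctan2(d[1],d[0]))
for g in (t[:2]-u*.14,e[:2]+u*.078): print(g,delta(*g,.003))
E
```

```text
[0.50472846 0.0911801  0.016     ] [ 4.73012037e-01 -4.30766554e-04  3.00000000e-02] [ 0.43358804 -0.11199849  0.03      ] 0.21527307759644795 0.11832839438984682 1.2339991590235686
[ 0.45846323 -0.04095441] (array([-0.07,  0.02,  7.6 ]), np.float64(0.0))
[ 0.45936438 -0.03838069] (array([0.02, 0.02, 7.6 ]), np.float64(0.0))
```

Emit:
jog_arm(
  motion=[
    [0,0.02,1,0.19,1],
    [0,0,1,0,1],
    [0,0,1,0,1],
    [0,0,1,0,1],
    [0,0,1,0,1],
    [0,0,1,0,1],
    [0,0,1,0,1],
    [0,0,0.58,0,1],
    [0,0,0,0,1],
    [0,0,0,0,0],
    [0,0,0,0,0],
    [0,0,0,0,0],
  ],
  newtons=100,
)

```text
clock: 5.4
position: [0.46, -0.0394, 0.0049]
tool_rot: [3.14, -0.001, 1.237]
force: [-0.0, -0.1, 0.9]
grip_width: 0.0437
finger_force: 0.0
```

Emit:
jog_arm(
  motion=[
    [0,0,0,0,0],
    [0,0,0,0,0],
    [0,0,0,0,0],
    [0,0,0,0,0],
    [0,0,0,0,0],
    [0,0,-0.5,0,0],
    [0,0,-1,0,0],
    [0,0,-1,0,0],
    [0,0,-0.5,0,0],
    [0,0,0,0,0],
    [0,0,0,0,0],
  ],
)

```text
clock: 6.5
position: [0.4594, -0.0394, 0.0938]
tool_rot: [3.141, -0.0, 1.237]
force: [0.9, 0.1, -2.6]
grip_width: 0.0228
finger_force: 68.6
```

Emit:
jog_arm(
  motion=[
    [0,0,0,-1,0],
    [0,0,0,-1,0],
    [0,0,0,-1,0],
    [0,0,0,-0.14,0],
    [0,0,0,0,0],
  ],
)

```text
clock: 7.0
position: [0.459, -0.0399, 0.0933]
tool_rot: [-3.141, 0.0, 1.485]
force: [-0.0, -0.4, -2.4]
grip_width: 0.0223
finger_force: 101.0
```

```bash
python3 - <<'E'
from h import *
print(bot.observe()["tool_rot"],delta(.5188,.009,.035))
E
```

```text
[-3.14055603e+00  6.40539392e-05  1.48527447e+00] (array([1.79, 1.85, 1.94]), np.float64(0.0))
```

Emit:
jog_arm(
  motion=[
    [0.45,0.62,0,0,0],
    [0.45,0.62,0,0,0],
    [0.45,0.61,0.65,0,0],
    [0.44,0,0.65,0,0],
    [0,0,0.64,0,0],
    [0,0,0,0,0],
    [0,0,0,0,0],
  ],
)

```text
clock: 7.7
position: [0.5189, 0.0087, 0.0357]
tool_rot: [-3.141, 0.001, 1.486]
force: [0.6, 0.5, 0.5]
grip_width: 0.0222
finger_force: 101.1
```

```bash
python3 - <<'E'
from h import *
print(bot.observe()["position"])
p,K,T=cam("wrist"); q,K2,T2=cam("scene")
b=cv2.resize(q[180:330,240:440],(800,600),interpolation=cv2.INTER_CUBIC)
a=cv2.resize(p[0:300],(800,375))
save(a,"w2.png");save(b,"s2.png")
for w in((.5304,.1485,.0455),(.5325,.1734,.0455)): print(proj(K,T,w)*1.25,(proj(K2,T2,w)-[240,180])*4)
E
```

```text
[0.51892323 0.00867792 0.03573382]
[ 404.10642801 -174.19733788] [456.01556172 315.33226705]
[ 404.23116246 -333.75245618] [486.30045814 303.13414586]
```

View pics/w2.png

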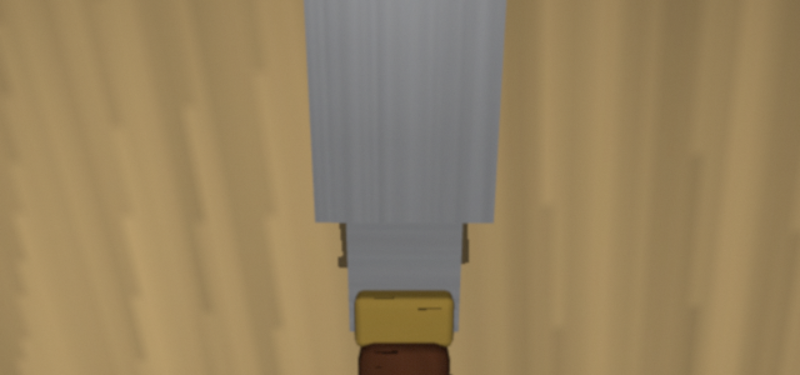

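View pics/s2.png

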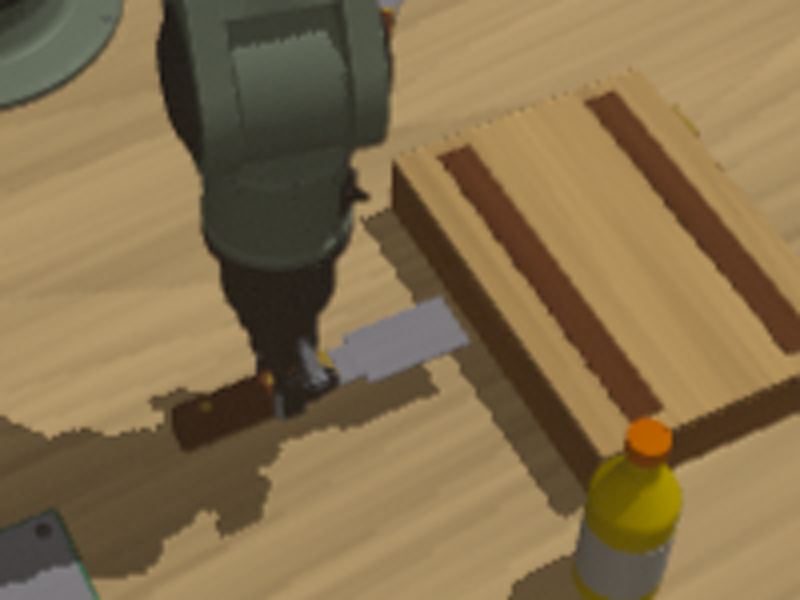

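The wrist view shows the blade straight ahead, with its shoulders at (315..495, 222). The scene view shows its tip middle at about (456,320), right in front of the notch, which agrees with the prediction. Pushing in.

Emit:
jog_arm(
  motion=[
    [0.3,0,0,0,0],
    [0.3,0,0,0,0],
    [0.3,0,0,0,0],
    [0.2,0,0,0,0],
    [0,0,0,0,0],
  ],
)

```text
clock: 8.3
position: [0.522, 0.0434, 0.0357]
tool_rot: [3.142, -0.0, 1.489]
force: [0.4, -0.5, -0.6]
grip_width: 0.022
finger_force: 101.1
```

Emit:
jog_arm(
  motion=[
    [0.3,0,0,0,0],
    [0.25,0,0,0,0],
    [0,0,-0.15,0,0],
    [0,0,-0.25,0,0],
    [0,0,-0.25,0,0],
    [0,0,0,0,0],
  ],
)

```text
clock: 8.9
position: [0.5237, 0.0582, 0.0563]
tool_rot: [3.14, -0.0, 1.487]
force: [-0.7, -0.5, -1.0]
grip_width: 0.0223
finger_force: 101.1
```

```bash
python3 - <<'E'
from h import *
q,K2,T2=cam("scene")
b=cv2.resize(q[180:330,240:440],(800,600),interpolation=cv2.INTER_CUBIC)
save(b,"s3.png"); print(bot.observe()["force"],bot.observe()["moment"])
E
```

```text
[-0.93285855  0.83984306 -0.99242765] [-0.00643053  0.0284262  -0.01836097]
```

View pics/s3.png

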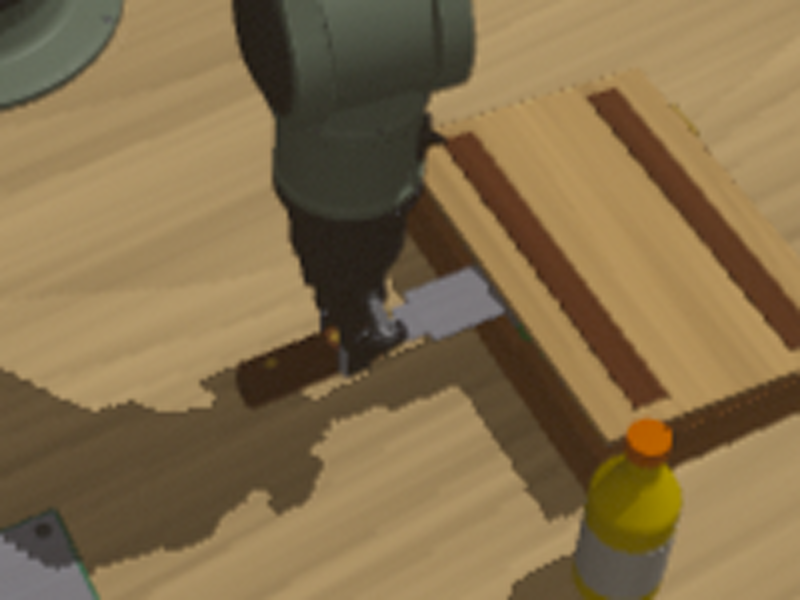

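The lid is raised: there is a dark gap over the blade, and a green bar is visible inside at (522,325). Following the arc with the blade tip.

Emit:
jog_arm(
  motion=[
    [0.1,0,-0.46,0,0],
    [0.1,0,-0.46,0,0],
    [0.1,0,-0.46,0,0],
    [0.21,0,-0.43,0,0],
    [0.21,0,-0.43,0,0],
    [0.21,0,-0.43,0,0],
    [0.21,0,-0.43,0,0],
    [0.33,0,-0.36,0,0],
    [0.33,0,-0.36,0,0],
    [0.33,0,-0.36,0,0],
    [0.33,0,-0.36,0,0],
  ],
)

```text
clock: 10.05
position: [0.5294, 0.1331, 0.1922]
tool_rot: [-3.141, 0.0, 1.488]
force: [0.2, -1.9, -3.1]
grip_width: 0.0222
finger_force: 100.9
```

Emit:
jog_arm(
  motion=[
    [0.42,0,-0.24,0,0],
    [0.42,0,-0.24,0,0],
    [0.42,0,-0.24,0,0],
    [0.42,0,-0.24,0,0],
    [0.38,0,-0.09,0,0],
    [0.38,0,-0.09,0,0],
    [0.38,0,-0.09,0,0],
    [0.38,0,-0.09,0,0],
    [0.38,0,-0.09,0,0],
    [0.33,0,0,0,0],
    [0.33,0,0,0,0],
  ],
)

```text
clock: 11.15
position: [0.5401, 0.2597, 0.2337]
tool_rot: [3.142, -0.0, 1.487]
force: [-1.2, -2.2, -1.2]
grip_width: 0.0217
finger_force: 101.2
```

```bash
python3 - <<'E'
from h import *
q,K,T=cam("top"); save(q[120:400,100:560],"t4.png",k=1.7)
E
```

```text
(no output)
```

View pics/t4.png

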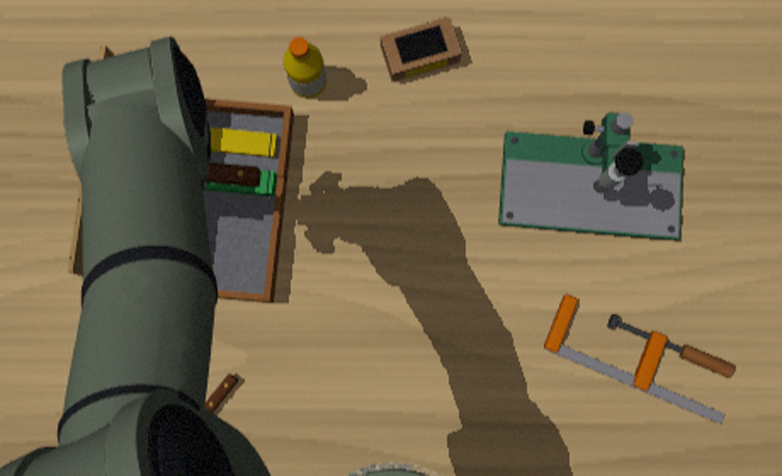

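The lid is open. Yellow (upper slot, (245,142)) and green (next, (255,180)) bars are in the case, and the lower two slots show only floor, so bar16 and bar28 are present.

Emit:
jog_arm(
  motion=[
    [0.3,0,0,0,0],
    [0.3,0,0,0,0],
    [0.25,0,0,0,0],
    [0,0,0,0,0],
    [-0.8,0,0,0,0],
    [-1,0,0,0,0],
    [-1,0,0,0,0],
    [-1,0,0,0,0],
    [-1,0,0,0,0],
    [-1,0,0,0,0],
    [-1,0,0,0,0],
  ],
)

```text
clock: 12.3
position: [0.5251, 0.0797, 0.2339]
tool_rot: [3.141, -0.0, 1.487]
force: [0.7, -0.5, -0.7]
grip_width: 0.0223
finger_force: 101.3
```

```bash
python3 - <<'E'
from h import *
print(bot.observe()["position"],delta(.43,-.045,.006))
E
```

```text
[0.5250693  0.07969931 0.23392913] (array([-4.41, -2.81,  7.6 ]), np.float64(0.0))
```

Emit:
jog_arm(
  motion=[
    [-0.88,-0.56,0,0,0],
    [-0.88,-0.56,0.6,0,0],
    [-0.88,-0.56,1,0,0],
    [-0.88,-0.56,1,0,0],
    [-0.89,-0.57,1,0,0],
    [0,0,1,0,0],
    [0,0,1,0,0],
    [0,0,1,0,0],
    [0,0,0.6,0,0],
    [0,0,0.4,0,0],
    [0,0,0,0,0],
  ],
)

```text
clock: 13.4
position: [0.4302, -0.0442, 0.005]
tool_rot: [-3.141, 0.0, 1.487]
force: [0.4, -0.1, 0.1]
grip_width: 0.0223
finger_force: 104.8
```

Emit:
jog_arm(
  motion=[
    [0,0,0,0,0.8],
    [0,0,0,0,0.8],
    [0,0,0,0,0.8],
    [0,0,0,0,0.8],
    [0,0,-0.5,0,0.8],
    [0,0,-1,0,0.8],
    [0,0,-1,0,0.8],
    [0,0,-1,0,0.8],
    [0,0,-1,0,0.8],
    [0,0,-1,0,0.8],
    [0,0,-1,0,0.8],
    [0,0,-1,0,0.8],
  ],
)

```text
clock: 14.6
position: [0.4299, -0.0439, 0.2321]
tool_rot: [3.141, -0.0, 1.487]
force: [0.1, 0.7, 0.2]
grip_width: 0.0681
finger_force: 0.0
```

Emit:
jog_arm(
  motion=[
    [0.96,0.45,0,0,0.8],
    [0.96,0.45,0,0,0.8],
    [0.96,0.45,0,0,0.8],
    [0.96,0.45,0,0,0.8],
    [0.96,0.45,0,0,0.8],
    [0.96,0.45,0,0,0.8],
    [0.96,0.45,0,0,0.8],
    [0.96,0.45,0,0,0.8],
    [0.96,0.45,0,0,0.8],
    [0.96,0.45,0,0,0.8],
    [0.96,0.45,0,0,0.8],
    [0,0,0,0,0.8],
  ],
)

```text
clock: 15.8
position: [0.6049, 0.2636, 0.2298]
tool_rot: [-3.141, -0.001, 1.492]
force: [-0.8, -0.2, -0.8]
grip_width: 0.0684
finger_force: 0.0
```

```bash
python3 - <<'E'
from h import *
import pickle
c=cam("wrist"); pickle.dump((*c,bot.observe()["position"]),open("w5.pkl","wb")); save(c[0],"w5.png"); print(bot.observe()["position"],bot.observe()["tool_rot"])
E
```

```text
[0.60450972 0.26108914 0.22997892] [-3.14114710e+00  4.59500036e-04  1.48964210e+00]
```

View pics/w5.png

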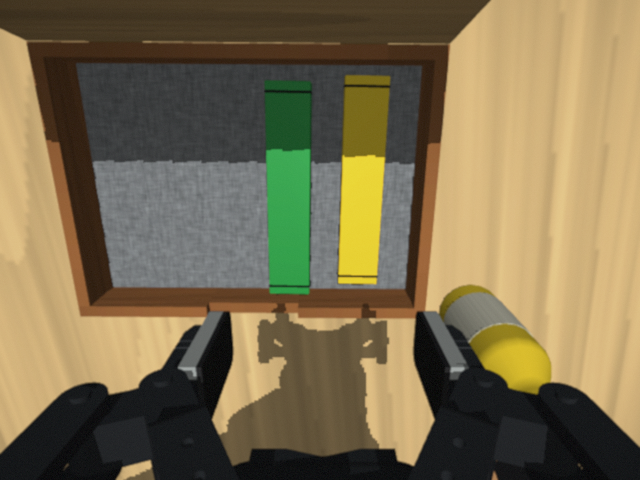

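The case holds exactly two bars: green, corners (265,81), (311,82), (310,294), (270,292), and yellow, corners (345,75), (391,77), (378,284), (338,282).

```bash
python3 - <<'E'
from h import *
import pickle
_,K,T,_=pickle.load(open("w5.pkl","rb"))
ctr=np.array([.5416,.2830]);a=1.488;Rm=np.array([[np.cos(a),np.sin(a)],[-np.sin(a),np.cos(a)]])
for n,c,z in(("y",((345,75),(391,77),(378,284),(338,282)),.024),("g",((265,81),(311,82),(310,294),(270,292)),.036)):
    c=np.array([ray(K,T,u,v,z)[:2] for u,v in c]); m=c.mean(0); d=c[0]+c[1]-c[2]-c[3]; u=d/np.linalg.norm(d)
    print(n,m,np.arctan2(u[1],u[0]),np.linalg.norm(d)/2,np.linalg.norm(c[0]-c[1]),"case",Rm@(m-ctr))
    g=m+.032*u; print(g,delta(*g,.013 if n=="y" else .02,np.arctan2(u[1],u[0])))
for p in((28,42),(452,42),(425,317),(82,317)): print(Rm@(ray(K,T,*p,.05)[:2]-ctr))
E
```

```text
y [0.63986721 0.27617217] 1.4752720979487937 0.1780372705572923 0.036520072565689704 case [ 0.00132243 -0.09849525]
[0.64291934 0.30802628] (array([1.68, 1.13, 7.23]), np.float64(0.18))
g [0.57732716 0.27632559] 1.4771548515807993 0.17776691139041573 0.0353085299672956 case [-0.00369684 -0.03615676]
[0.58031931 0.3081854 ] (array([ 1.49, -0.95,  7.  ]), np.float64(0.16))
[0.10967639 0.14736135]
[ 0.11126132 -0.15620613]
[-0.10860867 -0.15496873]
[-0.11018099  0.14748908]
```

Emit:
jog_arm(
  motion=[
    [0.84,0.56,0,0.18,0.6],
    [0.84,0.57,0,0,0.6],
    [0,0,0,0,0.6],
    [0,0,1,0,0.6],
    [0,0,1,0,0.6],
    [0,0,1,0,0.6],
    [0,0,1,0,0.6],
    [0,0,1,0,0.6],
    [0,0,0,0,0.6],
  ],
  newtons=80,
)

```text
clock: 16.75
position: [0.6406, 0.3048, 0.0773]
tool_rot: [-3.137, 0.004, 1.472]
force: [-0.5, 0.1, 0.2]
grip_width: 0.0513
finger_force: 0.0
```

Emit:
jog_arm(
  motion=[
    [0,0,1,0,0.6],
    [0,0,0.8,0,0.6],
    [0,0,0.45,0,0.6],
    [0,0,0,0,0.6],
    [0,0,0,0,0],
    [0,0,0,0,0],
    [0,0,0,0,0],
    [0,0,0,0,0],
    [0,0,0,0,0],
    [0,0,0,0,0],
  ],
)

```text
clock: 17.75
position: [0.6439, 0.3067, 0.0154]
tool_rot: [3.139, -0.001, 1.473]
force: [-3.1, -1.0, 9.2]
grip_width: 0.0332
finger_force: 80.6
```

Emit:
jog_arm(
  motion=[
    [0,0,-0.5,0,0],
    [0,0,-1,0,0],
    [0,0,-1,0,0],
    [0,0,-1,-0.2,0],
    [0,0,-0.5,0,0],
    [-0.5,0,0,0,0],
    [-0.9,-0.15,0,0,0],
    [-1,-0.15,0,0,0],
    [-1,-0.15,0,0,0],
    [-1,-0.15,0,0,0],
    [-1,-0.15,0,0,0],
    [-1,-0.15,0,0,0],
  ],
)

```text
clock: 18.95
position: [0.5991, 0.1153, 0.1326]
tool_rot: [-3.141, 0.001, 1.488]
force: [1.0, 0.3, -0.9]
grip_width: 0.0332
finger_force: 79.7
```

Emit:
jog_arm(
  motion=[
    [-1,-0.15,0,0,0],
    [-1,-0.15,0,0,0],
    [-1,-0.16,0,0,0],
    [-1,0,0,0,0],
    [-1,0,0,0,0],
    [-1,0,0,0,0],
    [-1,0,0,0,0],
    [-1,0,0,0,0],
    [-0.65,0,0,0,0],
    [0,0,0,0,0],
    [0,0,0,0,0],
  ],
)

```text
clock: 20.05
position: [0.5645, -0.1405, 0.1327]
tool_rot: [-3.141, -0.0, 1.488]
force: [-0.2, 0.6, -1.2]
grip_width: 0.0332
finger_force: 79.7
```

```bash
python3 - <<'E'
from h import *
print(bot.observe(),delta(.5665,-.14,.034,1.489))
p,K,T=cam("scene"); save(p[180:405,100:400],"s6.png",k=2.66)
E
```

```text
{'clock': 20.05, 'qpos': array([-0.1708062 ,  0.62593556,  0.45529716,  1.82017993, -0.37404764,
        0.7824336 ,  0.39556179]), 'qd': array([-0.02468118,  0.00071213, -0.01069616, -0.0033734 , -0.00092629,
        0.00305149, -0.00478242]), 'joint_efforts': array([ 2.95196258e+00, -8.83186555e+01,  1.52807701e+01, -2.86121249e+01,
        1.82557320e-01, -6.07267627e-02,  1.70099577e-01]), 'position': array([ 0.56446353, -0.14050917,  0.13272116]), 'tool_rot': array([-3.14054219e+00, -1.12156493e-04,  1.48764619e+00]), 'force': array([-0.22792299,  0.63794591, -1.24122081]), 'moment': array([ 0.02726201,  0.01498151, -0.0166697 ]), 'finger_force': 79.72097039222717, 'grip_width': 0.033199406735767066} (array([0.02, 0.07, 3.29]), np.float64(-0.02))
```

View pics/s6.png

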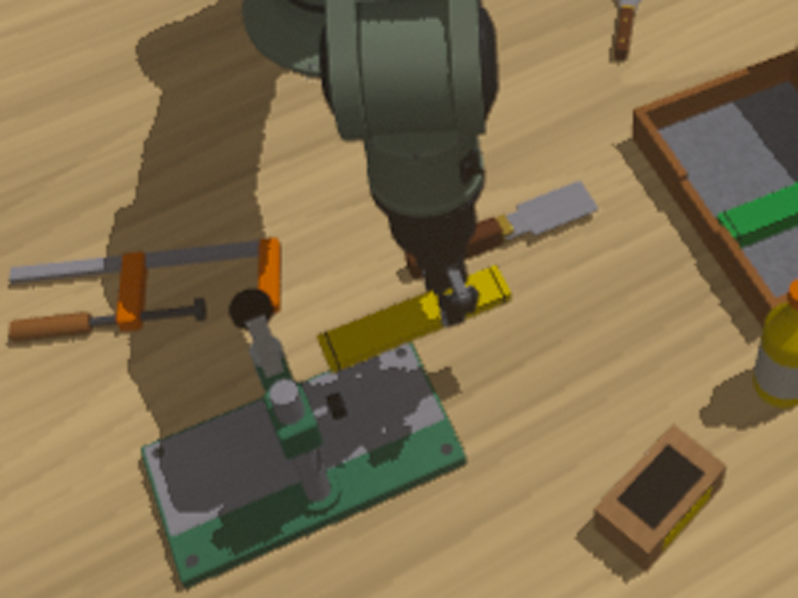

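The bar is held level along the gauge, with its near end at (335,350), short of the arm. Lowering and sliding it in.

Emit:
jog_arm(
  motion=[
    [0,0.07,0.8,0,0],
    [0,0,1,0,0],
    [0,0,1,0,0],
    [0,0,0.5,0,0],
    [0,0,0,0,0],
    [-0.5,0,0,0,0],
    [-0.8,0,0,0,0],
    [-0.8,0,0,0,0],
    [-0.4,0,0,0,0],
    [0,0,0,0,0],
    [0,0,0.15,0,0],
    [0,0,0,0,0],
  ],
)

```text
clock: 21.3
position: [0.5614, -0.2136, 0.0293]
tool_rot: [-3.141, -0.001, 1.49]
force: [-0.9, -0.0, -1.1]
grip_width: 0.0336
finger_force: 79.7
```

Emit:
jog_arm(
  motion=[
    [0,0,0.08,0,0],
    [0,0,0,0,0],
    [0,0,0,0,0],
  ],
)

```text
clock: 21.6
position: [0.5616, -0.214, 0.0274]
tool_rot: [3.142, -0.001, 1.49]
force: [-0.7, 2.7, 5.3]
grip_width: 0.0332
finger_force: 80.3
```

Emit:
jog_arm(
  motion=[
    [0,0,0,0,0.65],
    [0,0,0,0,0.65],
    [0,0,0,0,0.65],
    [0,0,-0.5,0,0.65],
    [0,0,-1,0,0.65],
    [0,0,-1,0,0.65],
    [0,0,-1,0,0.65],
    [0,0,-1,0,0],
    [0,0,-1,0,0],
    [0,0,-1,0,0],
    [0,0,-1,0,0],
    [0,0,-0.8,0,0],
  ],
)

```text
clock: 22.8
position: [0.5611, -0.2153, 0.2793]
tool_rot: [3.14, 0.0, 1.488]
force: [-0.5, 0.5, -0.6]
grip_width: 0.0001
finger_force: 0.0
```

```bash
python3 - <<'E'
from h import *
print(bot.observe()["position"],bot.observe()["grip_width"],delta(.553,-.3045,.26,1.489))
E
```

```text
[ 0.56105737 -0.21534606  0.27925448] 6.547214496715742e-05 (array([-2.98, -0.02,  0.64]), np.float64(-0.01))
```

Emit:
jog_arm(
  motion=[
    [-1,0,0,0,0],
    [-1,0,0,0,0],
    [-0.98,0,0,0,0],
    [0,0,0,0,0],
    [0,0,0.5,0,0],
    [0,0,0.5,0,0],
    [0,0,0.4,0,0],
    [0,0,0.4,0,0],
    [0,0,0.2,0,0],
    [0,0,0,0,0],
    [0,0,0,0,0],
  ],
)

```text
clock: 23.9
position: [0.5538, -0.304, 0.2166]
tool_rot: [-3.141, -0.0, 1.489]
force: [-2.4, 1.1, 4.3]
grip_width: 0.0001
finger_force: 1.6
```

Force matches the spring. Ease down to contact.

Emit:
jog_arm(
  motion=[
    [0,0,0.1,0,0],
    [0,0,0.05,0,0],
    [0,0,0,0,0],
    [0,0,0,0,0],
  ],
)

```text
clock: 24.3
position: [0.554, -0.304, 0.2119]
tool_rot: [3.142, -0.0, 1.489]
force: [-1.5, 2.0, 3.3]
grip_width: 0.0001
finger_force: 1.7
```

Emit:
jog_arm(
  motion=[
    [0,0,0.05,0,0],
    [0,0,0.03,0,0],
    [0,0,0,0,0],
    [0,0,0,0,0],
  ],
)

```text
clock: 24.7
position: [0.5541, -0.3041, 0.2101]
tool_rot: [3.141, -0.0, 1.489]
force: [-4.6, 3.7, 14.0]
grip_width: -0.0
finger_force: 7.1
```

Foot bears at knob height 0.2101, travel about 44 mm, so the bar reads 16 mm at 14 N. Retreat and fetch the bar.

Emit:
jog_arm(
  motion=[
    [0,0,0,0,0],
    [0,0,-0.4,0,0],
    [0,0,-0.6,0,0],
    [0,0,-0.6,0,0],
    [0,0,-0.65,0,0],
    [1,0,0,0,0.65],
    [1,0,0,0,0.65],
    [0.97,0,0,0,0.65],
    [0,0,0,0,0.65],
    [0,0,0,0,0.65],
  ],
)

```text
clock: 25.7
position: [0.5615, -0.2151, 0.2773]
tool_rot: [3.141, 0.0, 1.49]
force: [-0.0, -0.0, -0.1]
grip_width: 0.0558
finger_force: 0.0
```

```bash
python3 - <<'E'
from h import *
print(bot.observe()["position"],bot.observe()["grip_width"],delta(.5614,-.214,.0275,1.489))
E
```

```text
[ 0.56145215 -0.21505692  0.27731988] 0.05584952374990721 (array([ 0.03, -0.  ,  8.33]), np.float64(0.01))
```

Emit:
jog_arm(
  motion=[
    [0,0,1,0,0.65],
    [0,0,1,0,0.65],
    [0,0,1,0,0.65],
    [0,0,1,0,0.65],
    [0,0,1,0,0.65],
    [0,0,1,0,0.65],
    [0,0,1,0,0.65],
    [0,0,0.8,0,0.65],
    [0,0,0.5,0,0.65],
    [0,0,0,0,0.65],
    [0,0,0,0,0],
    [0,0,0,0,0],
  ],
)

```text
clock: 26.9
position: [0.5619, -0.216, 0.0296]
tool_rot: [3.14, 0.001, 1.489]
force: [0.6, -0.3, 1.0]
grip_width: 0.0332
finger_force: 79.4
```

Emit:
jog_arm(
  motion=[
    [0,0,0,0,0],
    [0,0,0,0,0],
    [0,0,0,0,0],
    [0,0,0,0,0],
    [0,0,-0.2,0,0],
    [0.5,0,0,0,0],
    [0.8,0,0,0,0],
    [0.8,0,0,0,0],
    [0.4,0,0,0,0],
    [0,0,-1,0,0],
    [0,0,-1,0,0],
    [0,0,-1.0,0,0],
  ],
)

```text
clock: 28.1
position: [0.5672, -0.1403, 0.1252]
tool_rot: [-3.141, 0.0, 1.489]
force: [-0.3, 0.3, -0.2]
grip_width: 0.0332
finger_force: 79.9
```

```bash
python3 - <<'E'
from h import *
print(bot.observe()["position"],bot.observe()["grip_width"],delta(.6435,.3067,.13,1.477))
E
```

```text
[ 0.56722486 -0.14032286  0.12522688] 0.03319969752531056 (array([15.07,  1.14, -0.16]), np.float64(0.15))
```

Emit:
jog_arm(
  motion=[
    [0.6,0,0,0,0],
    [1,0,0,0,0],
    [1,0,0,0,0],
    [1,0,0,0,0],
    [1,0,0,0,0],
    [1,0,0,0,0],
    [1,0,0,0,0],
    [1,0,0,0,0],
    [1,0,0,0,0],
    [1,0,0,0,0],
    [1,0,0,0,0],
    [1,0,0,0,0],
  ],
)

```text
clock: 29.3
position: [0.5957, 0.2077, 0.1243]
tool_rot: [3.141, -0.0, 1.489]
force: [0.1, -0.8, -2.3]
grip_width: 0.0328
finger_force: 79.9
```

Emit:
jog_arm(
  motion=[
    [1,0.38,0,0,0],
    [1,0.38,0,0,0],
    [1,0.38,0,0.15,0],
    [0.4,0,0,0,0],
    [0,0,0,0,0],
    [0,0,0,0,0],
  ],
)

```text
clock: 29.9
position: [0.6381, 0.3041, 0.1239]
tool_rot: [-3.142, 0.001, 1.477]
force: [0.1, -1.0, -1.1]
grip_width: 0.033
finger_force: 79.9
```

```bash
python3 - <<'E'
from h import *
print(bot.observe()["position"],bot.observe()["tool_rot"],bot.observe()["grip_width"],delta(.6435,.3062,.0175,1.477))
E
```

```text
[0.63810518 0.30405334 0.12394773] [-3.14150917e+00  7.88212216e-04  1.47652805e+00] 0.033018893956069315 (array([0.09, 0.17, 3.55]), np.float64(-0.01))
```

Emit:
jog_arm(
  motion=[
    [0.09,0.17,0,0,0],
    [0,0,0.6,0,0],
    [0,0,1,0,0],
    [0,0,1,0,0],
    [0,0,0.6,0,0],
    [0,0,0.3,0,0],
    [0,0,0,0,0],
    [0,0,0,0,0],
  ],
)

```text
clock: 30.7
position: [0.6442, 0.3071, 0.0194]
tool_rot: [3.141, -0.0, 1.477]
force: [0.4, 1.4, -0.3]
grip_width: 0.0332
finger_force: 79.9
```

Emit:
jog_arm(
  motion=[
    [0,0,0.08,0,0],
    [0,0,0.02,0,0],
    [0,0,0,0,0],
  ],
)

```text
clock: 31.0
position: [0.6444, 0.3074, 0.0175]
tool_rot: [3.14, -0.001, 1.477]
force: [-6.1, -2.5, 17.4]
grip_width: 0.033
finger_force: 82.0
```

Emit:
jog_arm(
  motion=[
    [0,0,0,0,0.6],
    [0,0,0,0,0.6],
    [0,0,0,0,0.6],
    [0,0,-0.5,0,0.6],
    [0,0,-1,0,0.6],
    [0,0,-1,0,0.6],
    [0,0,-0.5,0,0.6],
    [0,0,0,0,0.6],
  ],
)

```text
clock: 31.8
position: [0.6448, 0.3078, 0.1088]
tool_rot: [3.139, -0.002, 1.477]
force: [0.5, 0.6, -0.9]
grip_width: 0.0513
finger_force: 0.0
```

```bash
python3 - <<'E'
from h import *
print(bot.observe()["position"],delta(.5803,.3082,.022,1.477))
E
```

```text
[0.64482647 0.30780141 0.10884452] (array([-0.19, -2.14,  2.89]), np.float64(0.0))
```

Emit:
jog_arm(
  motion=[
    [-0.1,-0.7,0,0,0.6],
    [-0.09,-0.72,0,0,0.6],
    [0,-0.72,0,0,0.6],
    [0,0,0,0,0.6],
    [0,0,0,0,0.6],
  ],
)

```text
clock: 32.3
position: [0.579, 0.3078, 0.1055]
tool_rot: [-3.141, 0.0, 1.477]
force: [0.4, 0.4, -0.1]
grip_width: 0.0516
finger_force: 0.0
```

Emit:
jog_arm(
  motion=[
    [0,0,1,0,0.6],
    [0,0,1,0,0.6],
    [0,0,0.6,0,0.6],
    [0,0,0.3,0,0.6],
    [0,0,0,0,0.6],
    [0,0,0,0,0],
    [0,0,0,0,0],
    [0,0,0,0,0],
    [0,0,0,0,0],
    [0,0,0,0,0],
    [0,0,0,0,0],
  ],
)

```text
clock: 33.4
position: [0.58, 0.308, 0.0203]
tool_rot: [3.14, -0.001, 1.477]
force: [-0.0, -1.4, 7.9]
grip_width: 0.034
finger_force: 80.8
```

Emit:
jog_arm(
  motion=[
    [0,0,-0.5,0,0],
    [0,0,-1,0,0],
    [0,0,-1,0,0],
    [0,0,-0.8,-0.15,0],
    [0,0,-0.5,0,0],
    [-0.5,0,0,0,0],
    [-0.9,0,0,0,0],
    [-1,0,0,0,0],
    [-1,0,0,0,0],
    [-1,0,0,0,0],
    [-1,0,0,0,0],
    [-1,0,0,0,0],
  ],
)

```text
clock: 34.6
position: [0.5625, 0.1141, 0.1322]
tool_rot: [-3.14, 0.001, 1.488]
force: [0.0, -0.3, -0.9]
grip_width: 0.0342
finger_force: 80.1
```

Emit:
jog_arm(
  motion=[
    [-1,0.19,0,0,0],
    [-1,0.19,0,0,0],
    [-1,0.19,0,0,0],
    [-1,0.2,0,0,0],
    [-1,0,0,0,0],
    [-1,0,0,0,0],
    [-1,0,0,0,0],
    [-1,0,0,0,0],
    [-0.5,0,0,0,0],
    [0,0,0,0,0],
    [0,0,0,0,0],
  ],
)

```text
clock: 35.7
position: [0.5654, -0.1392, 0.1325]
tool_rot: [-3.141, -0.0, 1.489]
force: [-0.3, 0.5, -1.8]
grip_width: 0.0342
finger_force: 80.0
```

```bash
python3 - <<'E'
from h import *
s=bot.observe();print(s["force"],s["moment"],delta(.5672,-.14,.039,1.489))
p,K,T=cam("scene"); save(p[180:405,100:400],"s7.png",k=2.66)
E
```

```text
[-0.25536849  0.51829074 -1.75656232] [ 0.08527053 -0.01643285 -0.00780122] (array([-0.02,  0.06,  3.12]), np.float64(-0.0))
```

View pics/s7.png

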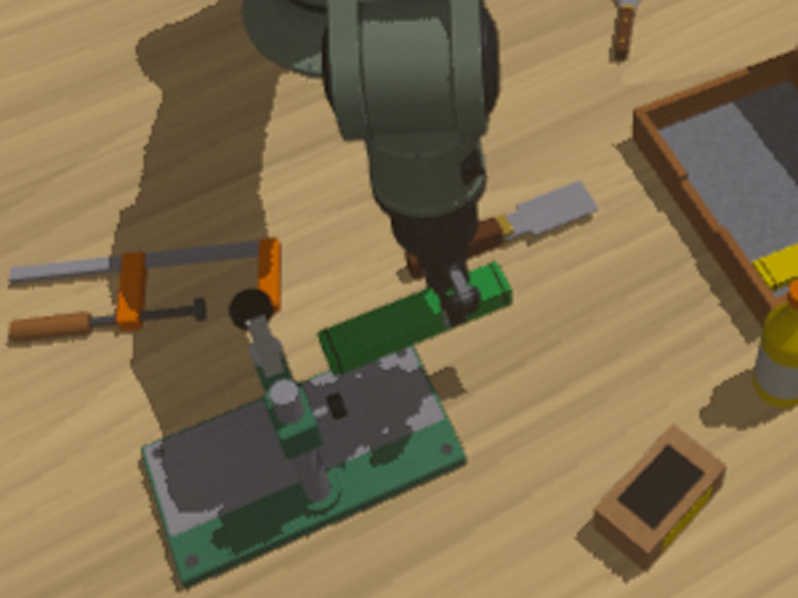

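The green bar is held level in the same pose as the yellow was, with its end at (335,350), and the yellow is back in the case at (780,265). Sliding in.

Emit:
jog_arm(
  motion=[
    [0,0.06,0.8,0,0],
    [0,0,1,0,0],
    [0,0,0.9,0,0],
    [0,0,0.4,0,0],
    [0,0,0,0,0],
    [-0.5,0,0,0,0],
    [-0.8,0,0,0,0],
    [-0.8,0,0,0,0],
    [-0.4,0,0,0,0],
    [0,0,0,0,0],
    [0,0,0.14,0,0],
    [0,0,0,0,0],
  ],
)

```text
clock: 36.95
position: [0.5615, -0.2133, 0.0354]
tool_rot: [-3.141, -0.001, 1.49]
force: [1.3, -0.2, -1.7]
grip_width: 0.0339
finger_force: 80.0
```

Emit:
jog_arm(
  motion=[
    [0,0,0.05,0,0],
    [0,0,0,0,0],
    [0,0,0,0,0],
  ],
)

```text
clock: 37.25
position: [0.5615, -0.2143, 0.0342]
tool_rot: [-3.141, -0.0, 1.489]
force: [-0.3, 0.6, -0.8]
grip_width: 0.0339
finger_force: 80.0
```

Emit:
jog_arm(
  motion=[
    [0,0,0.05,0,0],
    [0,0,0.03,0,0],
    [0,0,0,0,0],
    [0,0,0,0,0],
  ],
)

```text
clock: 37.65
position: [0.5615, -0.2145, 0.0322]
tool_rot: [3.141, -0.0, 1.489]
force: [-2.7, 2.4, 9.2]
grip_width: 0.034
finger_force: 81.2
```

Emit:
jog_arm(
  motion=[
    [0,0,0,0,0.65],
    [0,0,0,0,0.65],
    [0,0,0,0,0.65],
    [0,0,-0.5,0,0.65],
    [0,0,-1,0,0.65],
    [0,0,-1,0,0.65],
    [0,0,-1,0,0.65],
    [0,0,-1,0,0],
    [0,0,-1,0,0],
    [0,0,-1,0,0],
    [0,0,-1,0,0],
    [0,0,-0.8,0,0],
  ],
)

```text
clock: 38.85
position: [0.5612, -0.2149, 0.2837]
tool_rot: [3.14, 0.0, 1.488]
force: [0.2, -0.8, -0.2]
grip_width: -0.0001
finger_force: 0.0
```

Emit:
jog_arm(
  motion=[
    [-1,0,0,0,0],
    [-1,0,0,0,0],
    [-0.98,0,0,0,0],
    [0,0,0,0,0],
    [0,0,0.5,0,0],
    [0,0,0.5,0,0],
    [0,0,0.4,0,0],
    [0,0,0.3,0,0],
    [0,0,0.15,0,0],
    [0,0,0,0,0],
    [0,0,0,0,0],
  ],
)

```text
clock: 39.95
position: [0.554, -0.3036, 0.2257]
tool_rot: [-3.141, -0.0, 1.489]
force: [-2.2, 0.7, 2.8]
grip_width: 0.0
finger_force: 1.4
```

Emit:
jog_arm(
  motion=[
    [0,0,0.1,0,0],
    [0,0,0.05,0,0],
    [0,0,0,0,0],
    [0,0,0,0,0],
  ],
)

```text
clock: 40.35
position: [0.5543, -0.3037, 0.222]
tool_rot: [3.14, -0.0, 1.489]
force: [-5.5, 3.6, 19.8]
grip_width: -0.0002
finger_force: 9.6
```

Contact at 0.222, so travel is 32 mm and the bar reads 28 mm. Retreat and fetch.

Emit:
jog_arm(
  motion=[
    [0,0,0,0,0],
    [0,0,-0.4,0,0],
    [0,0,-0.6,0,0],
    [0,0,-0.6,0,0],
    [0,0,-0.4,0,0],
    [1,0,0,0,0.65],
    [1,0,0,0,0.65],
    [0.97,0,0,0,0.65],
    [0,0,0,0,0.65],
    [0,0,0,0,0.65],
  ],
)

```text
clock: 41.35
position: [0.5616, -0.2146, 0.281]
tool_rot: [3.141, 0.0, 1.49]
force: [0.2, 0.1, -0.1]
grip_width: 0.0558
finger_force: 0.0
```

```bash
python3 - <<'E'
from h import *
print(bot.observe()["position"],bot.observe()["grip_width"],delta(.5615,-.2145,.034,1.489))
E
```

```text
[ 0.56155575 -0.21456905  0.28095359] 0.05584640916309265 (array([ 0.  , -0.  ,  8.23]), np.float64(0.01))
```

Emit:
jog_arm(
  motion=[
    [0,0,1,0,0.65],
    [0,0,1,0,0.65],
    [0,0,1,0,0.65],
    [0,0,1,0,0.65],
    [0,0,1,0,0.65],
    [0,0,1,0,0.65],
    [0,0,1,0,0.65],
    [0,0,0.8,0,0.65],
    [0,0,0.43,0,0.65],
    [0,0,0,0,0.65],
    [0,0,0,0,0],
    [0,0,0,0,0],
  ],
)

```text
clock: 42.55
position: [0.562, -0.2156, 0.0355]
tool_rot: [3.14, 0.001, 1.489]
force: [0.2, -1.0, -0.6]
grip_width: 0.0336
finger_force: 79.6
```

Emit:
jog_arm(
  motion=[
    [0,0,0,0,0],
    [0,0,0,0,0],
    [0,0,0,0,0],
    [0,0,0,0,0],
    [0,0,-0.2,0,0],
    [0.5,0,0,0,0],
    [0.8,0,0,0,0],
    [0.8,0,0,0,0],
    [0.4,0,0,0,0],
    [0,0,-1,0,0],
    [0,0,-1,0,0],
    [0,0,-1,0,0],
  ],
)

```text
clock: 43.75
position: [0.5674, -0.1398, 0.1312]
tool_rot: [-3.141, 0.0, 1.489]
force: [0.9, 0.5, -0.4]
grip_width: 0.0338
finger_force: 80.3
```

Emit:
jog_arm(
  motion=[
    [0.6,0,0,0,0],
    [1,0,0,0,0],
    [1,0,0,0,0],
    [1,0,0,0,0],
    [1,0,0,0,0],
    [1,0,0,0,0],
    [1,0,0,0,0],
    [1,0,0,0,0],
    [1,0,0,0,0],
    [1,0,0,0,0],
    [1,0,0,0,0],
    [1,0,0,0,0],
  ],
)

```text
clock: 44.95
position: [0.5958, 0.2082, 0.1302]
tool_rot: [3.141, -0.0, 1.489]
force: [0.4, 0.1, -2.2]
grip_width: 0.0337
finger_force: 80.4
```

Emit:
jog_arm(
  motion=[
    [1,-0.25,0,0,0],
    [1,-0.25,0,0,0],
    [1,-0.25,0,0.15,0],
    [0.3,0,0,0,0],
    [0,0,0,0,0],
    [0,0,0,0,0],
  ],
)

```text
clock: 45.55
position: [0.5819, 0.306, 0.13]
tool_rot: [3.141, 0.001, 1.476]
force: [-1.0, -0.6, -1.3]
grip_width: 0.0337
finger_force: 80.4
```

```bash
python3 - <<'E'
from h import *
print(bot.observe()["position"],bot.observe()["tool_rot"],bot.observe()["grip_width"],delta(.5805,.3072,.023,1.477))
E
```

```text
[0.58193944 0.30604141 0.13001987] [3.14126352e+00 6.81640499e-04 1.47631939e+00] 0.0337442053631322 (array([ 0.03, -0.05,  3.57]), np.float64(-0.01))
```

Emit:
jog_arm(
  motion=[
    [0.03,-0.05,0,0,0],
    [0,0,0.6,0,0],
    [0,0,1,0,0],
    [0,0,1,0,0],
    [0,0,0.6,0,0],
    [0,0,0.3,0,0],
    [0,0,0.06,0,0],
    [0,0,0,0,0],
    [0,0,0,0,0],
  ],
)

```text
clock: 46.45
position: [0.581, 0.3082, 0.0239]
tool_rot: [3.141, -0.001, 1.477]
force: [-0.3, 1.0, -1.4]
grip_width: 0.0339
finger_force: 80.3
```

Emit:
jog_arm(
  motion=[
    [0,0,0.06,0,0],
    [0,0,0.02,0,0],
    [0,0,0,0,0],
    [0,0,0,0,0.6],
    [0,0,0,0,0.6],
    [0,0,0,0,0.6],
    [0,0,-0.5,0,0.6],
    [0,0,-1,0,0.6],
    [0,0,-1,0,0.6],
    [0,0,-1,0,0.6],
    [-0.5,0,-1,0,0.6],
    [-0.5,0,-1,0,0.6],
  ],
)

```text
clock: 47.65
position: [0.5774, 0.278, 0.1879]
tool_rot: [3.141, -0.0, 1.477]
force: [0.7, -0.9, 0.5]
grip_width: 0.0512
finger_force: 0.0
```

Emit:
jog_arm(
  motion=[
    [-1,0,-1,0,0],
    [-1,0,-1,0,0],
    [0,-0.5,-1,0,0],
    [0,-0.5,-1,0,0],
    [0,0,-0.8,0,0],
    [0,0,0,0,0],
    [0,0,0,0,0],
  ],
)

```text
clock: 48.35
position: [0.542, 0.2213, 0.3304]
tool_rot: [3.141, -0.001, 1.477]
force: [0.3, -0.1, -0.4]
grip_width: -0.0
finger_force: 0.0
```

```bash
python3 - <<'E'
from h import *
s=bot.observe(); print(s["position"],s["force"])
p,K,T=cam("wrist"); q,K2,T2=cam("scene")
save(np.vstack([cv2.resize(p[:,:],(400,300)),cv2.resize(q[140:320,300:540],(400,300),interpolation=cv2.INTER_CUBIC)]),"m8.png")
E
```

```text
[0.54195661 0.22131636 0.33044301] [ 0.25573736 -0.07132227 -0.35132852]
```

View pics/m8.png

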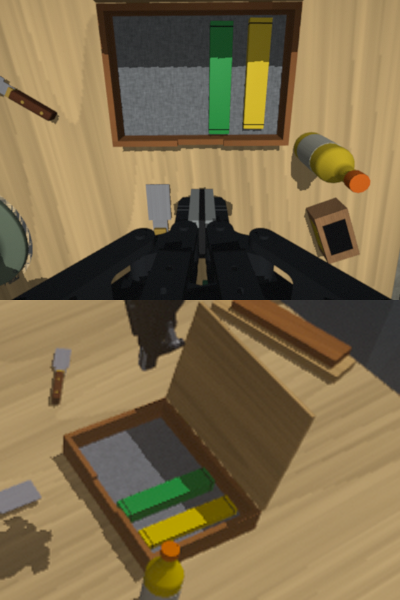

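Both bars lie flat lengthwise in the case and the lid leans back. Now going behind the lid to close it.

Emit:
jog_arm(
  motion=[
    [0.7,0,0,0,0],
    [1,0,0,0,0],
    [1,0,0,0,0],
    [1,0,0,0,0],
    [1,0,0,0,0],
    [1,0,0,0,0],
    [1,0,0,0,0],
    [1,0,0,0,0],
    [0.7,0,0,0,0],
    [0,0,0,0,0],
    [0,0,0,0,0],
  ],
)

```text
clock: 49.55
position: [0.5654, 0.4726, 0.3282]
tool_rot: [-3.141, 0.002, 1.477]
force: [0.3, -1.4, 0.5]
grip_width: -0.0001
finger_force: 0.0
```

Emit:
jog_arm(
  motion=[
    [0,0,0.7,0,0],
    [0,0,1,0,0],
    [0,0,1,0,0],
    [0,0,0.8,0,0],
    [0,0,0.33,0,0],
    [0,0,0,0,0],
    [0,0,0,0,0],
  ],
)

```text
clock: 50.25
position: [0.5662, 0.4722, 0.216]
tool_rot: [3.141, -0.001, 1.477]
force: [-0.7, -0.1, -0.1]
grip_width: 0.0
finger_force: 0.0
```

```bash
python3 - <<'E'
from h import *
s=bot.observe(); print(s["position"],s["force"],(s["position"][:2]-[.5456,.2827])@[.083,.9966])
E
```

```text
[0.56615714 0.47221924 0.21604071] [-0.73127231 -0.07035402 -0.10187913] 0.19058111388472643
```

Emit:
jog_arm(
  motion=[
    [-0.4,0,0,0,0],
    [-0.5,0,0,0,0],
    [-0.5,0,0,0,0],
    [-0.5,0,0,0,0],
    [-0.5,0,-0.05,0,0],
    [-0.6,0,-0.05,0,0],
    [0,0,0,0,0],
  ],
)

```text
clock: 50.95
position: [0.5579, 0.3799, 0.2192]
tool_rot: [3.141, -0.0, 1.474]
force: [0.1, -0.1, 0.3]
grip_width: 0.0001
finger_force: 0.0
```

Emit:
jog_arm(
  motion=[
    [-0.41,0,0.12,0,0],
    [-0.41,0,0.12,0,0],
    [-0.41,0,0.12,0,0],
    [-0.4,0,0.11,0,0],
    [-0.36,0,0.22,0,0],
    [-0.36,0,0.22,0,0],
    [-0.36,0,0.23,0,0],
    [-0.35,0,0.23,0,0],
    [0,0,0,0,0],
  ],
)

```text
clock: 51.85
position: [0.5483, 0.2893, 0.1757]
tool_rot: [-3.14, 0.001, 1.475]
force: [-0.3, -0.4, 0.1]
grip_width: 0.0
finger_force: 0.0
```

Emit:
jog_arm(
  motion=[
    [-0.27,0,0.33,0,0],
    [-0.27,0,0.33,0,0],
    [-0.27,0,0.33,0,0],
    [-0.26,0,0.34,0,0],
    [-0.18,0,0.38,0,0],
    [-0.18,0,0.38,0,0],
    [-0.18,0,0.38,0,0],
    [-0.19,0,0.39,0,0],
    [0,0,0,0,0],
  ],
)

```text
clock: 52.75
position: [0.5428, 0.2363, 0.0892]
tool_rot: [-3.14, 0.002, 1.476]
force: [0.3, -0.2, 0.1]
grip_width: -0.0001
finger_force: 0.0
```

Emit:
jog_arm(
  motion=[
    [-0.05,0,0.4,0,0],
    [-0.05,0,0.4,0,0],
    [0,0,0.15,0,0],
    [0,0,0,0,0],
    [0,0,0,0,0],
  ],
)

```text
clock: 53.25
position: [0.5433, 0.2346, 0.0624]
tool_rot: [3.142, 0.0, 1.477]
force: [-1.5, 0.5, 0.0]
grip_width: -0.0
finger_force: 0.0
```

Emit:
jog_arm(
  motion=[
    [0,0,0.1,0,0],
    [0,0,0.08,0,0],
    [0,0,0,0,0],
    [0,0,0,0,0],
  ],
)

```text
clock: 53.65
position: [0.5436, 0.2348, 0.058]
tool_rot: [3.141, -0.001, 1.477]
force: [-4.2, -2.3, 17.7]
grip_width: 0.0001
finger_force: 8.8
```

```bash
python3 - <<'E'
from h import *
q,K2,T2=cam("scene"); p,K,T=cam("top")
save(np.hstack([cv2.resize(q[140:440,100:500],(400,300)),cv2.resize(p[120:360,100:420],(400,300))]),"m9.png")
E
```

```text
(no output)
```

View pics/m9.png

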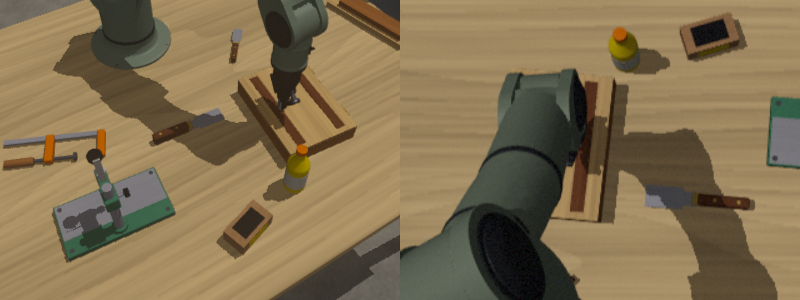

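The lid is shut: the fingertip presses at z = 0.058, the lid-top height. The knife lies flat on the bench, the knob is up, and the bystanders are in place. Retreat and hand in.

Emit:
jog_arm(
  motion=[
    [0,0,-0.5,0,0],
    [0,0,-1,0,0],
    [0,0,-1,0,0],
    [0,0,-1,0,0],
    [0,0,-1,0,0],
    [0,0,-1,0,0],
    [0,0,0,0,0],
    [0,0,0,0,0],
  ],
)

```text
clock: 54.55
position: [0.5433, 0.2348, 0.2228]
tool_rot: [3.141, -0.001, 1.477]
force: [-0.1, -0.5, -0.1]
grip_width: -0.0003
finger_force: 0.0
```

```bash
python3 -c "
from workcell import bot
s=bot.observe();print(s['clock'],s['position'],s['force']);print(bot.job_done())"
```

```text
54.55 [0.54331822 0.23475398 0.22278698] [-0.10831229 -0.49646291 -0.11922773]
the job is handed in; nothing more can be done
None
```

The job is handed in at 54.6 s: the two bars present were gauged in order, yellow at 16 mm then green at 28 mm (red and blue absent, so None), both went back flat in the case, the lid is shut, the foot is up, the knife lies on the bench, and the glue, carton and clamp look undisturbed.

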